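Set the end stop and hold the block in the drilling fixture's corner

TASK

On the grey drilling fixture, first turn the black knob until its white pointer is in line with the red mark on the white ring; this sets the end stop. Then lay the beech block flat on the fixture's base plate in the corner, long side along the back rail and one end against the end stop, and finish while still holding it, pressing it firmly against both stops at once. Leave the knob at the mark and do not disturb the gear, piston, tape measure and spark plug lying about.

Things in the scene. Friction and masses are not known exactly. Their poses are not given: they have to be found in the camera images.
- fixture: Drilling fixture, fixed: grey base plate 105 (x) x 265 (y) x 20 mm, from -100 to +165 mm in its y. Origin on the bench surface; z up, +x roughly away from the robot, +y roughly left. On it stand the back rail (+x side), the end stop (+y side) and, at (0, 110) mm, a blue housing (radius 46, top 32 mm above the bench) with index ring and knob. The block's corner opens to -x and -y.
- back_rail: Fixed steel rail on the plate, 14 (x) x 85 (y) mm, top 12 mm above the plate (32 above the bench; lower than the block, so fingers can pass over it). Origin at the middle of its underside, axes as the fixture's. Its stop face looks to -x, 7 mm from its origin (fixture x = +30 mm), from fixture y = -55 to +30 mm.
- end_stop: Steel stop head 30 (x) x 12 (y) mm, top 12 mm above the plate, driven in y by the knob through a brass rack. Origin at the foot of the middle of its stop face, which looks to fixture -y; axes as the fixture's. Face at fixture x = +6 mm, y = 45 mm minus 3 mm per rad of knob angle. It holds against pushes up to about 25 N.
- knob (a joint): Knob angle, 0 to 2.2 rad, growing clockwise seen from above; it stays where left and needs about 0.08 N m to turn. At angle a the white pointer points along the fixture's -x turned clockwise (seen from above) by a. It starts between 0 and 0.3; the mark lies 0.6 to 1.5 rad further clockwise.
- knob_grip (a point): Point on the knob's vertical axis, 63 mm above the bench, where to grip; it turns with the knob. The knob: black disc of radius 30 mm (top 40 mm above the bench) with an upright bar on it, 54 mm long, 14 mm thick, top 68 mm above the bench. The bar lies along this point's x; the pointer (white line on the bar's top and end) is on its -x side; z is up.
- index_ring: White index ring, radius 44 mm, fixed round the knob's axis, with a red mark and small black ticks. Origin on the knob's axis, 32 mm above the bench; the red mark lies on the ring's own -x axis. The knob is set when the x axis of point knob_grip is parallel to the ring's x axis.
- index_mark (a point): Middle of the red mark on the ring, 38 mm from the knob's axis, 34 mm above the bench.
- wood_block: Beech block 45 (x) x 90 (y) x 28 (z) mm, about 70 g, loose on the bench to the right of the fixture. Origin at the centre of its underside, z up, long axis along its y. Seated, its long side lies along the fixture's y, its centre at fixture x = +7.5 mm, y = end stop's face - 45 mm, 20 mm above the bench. Friction on the stops is high and takes part of any push along them.
- gear: Bystander: spur gear, 62 mm across, 20 mm high; origin at the centre of its underside.
- piston: Bystander: small piston standing upright, 48 mm across and high; origin at the centre of its underside.
- tape_measure: Bystander: yellow tape measure, 62x77x35 mm; origin at the centre of its underside.
- spark_plug_1: Bystander: spark plug lying on its side, 78 mm long, 20 mm thick; origin at its underside.
Mind the look-alikes: they are no part of the job. What is shaped like the wood_block but orange is not meant.

How it is judged:
On the way:
1. the knob's pointer is set to the red mark (within 0.15 rad) before the block is brought to the corner (angle between the x axis of knob_grip and the x axis of index_ring, either way round below 0.15 rad and horizontal distance between wood_block and back_rail above 0.12 m), for 0.3 s.
At the end, for the whole second after the job is handed in: Through the last second the fingers press on the block, and the block on the back rail and on the end stop, with over 1.5 N each, at rest; block flat on the plate (3.5 mm, 0.06 rad), along the rail within 0.06 rad, within 3 mm of both stops; pointer within 0.15 rad of the red mark (angle between the x axis of knob_grip and the x axis of index_ring, either way round below 0.15 rad and contact force between wood_block and back_rail above 1.5 N and contact force between wood_block and end_stop above 1.5 N and contact force between the fingers and wood_block above 1.5 N and angle between the y axis of wood_block and the y axis of fixture, either way round below 0.06 rad and angle between wood_block's own z axis and vertical below 0.06 rad and z of wood_block in the frame of fixture below 0.0235 m and x of wood_block in the frame of fixture between 0.0035 and 0.0105 m and y of wood_block in the frame of end_stop between -0.049 and -0.042 m and linear speed of wood_block below 0.01 m/s); the arm keeps its last pose, push and grip.
It fails at once if a bystander (gear, piston, tape measure, spark plug) is shifted by more than 30 mm (distance of any of gear, piston, tape_measure, spark_plug_1 from where it was at the start of the episode above 0.03 m).
It also fails if it takes over 69 s, if anything falls off the work surface, if the arm or the gripper's body presses on something with over 40 N, if the wrist force passes 120 N, or if a joint passes its speed limit or range.

ROBOT

A 6-joint arm with a two-finger parallel gripper is mounted at the origin on a cart in front of the work surface, level with it; the furniture and walls round the work are solid. World frame = base frame: x ahead of the robot, y to its left, z up, the work surface at z = 0. Lengths are in m, angles in rad, forces in N, time in s.
With the tool pointing down it reaches from about 0.25 to 0.725 m from the base axis. Payload 4 kg.
Tool frame: the origin (TCP) lies midway between the tips of the shut fingers; the grasp point (between the pads) lies 19 mm behind it; z points along the fingers, y is the line along which they close (so a half turn about z gives the same grasp; the last joint's range is limited). The gripper opens to 85 mm and grips with 20 to 120 N. Pads are 22 mm wide; open, the fingers measure 114 mm over their backs; the gripper's body (76 mm by 85 mm) begins 54 mm behind the grasp point. The pads swing forward as they close: fully open they stand 13 mm farther back than shut.
Start: joints at [1.116, 0.241, 0.005, 1.335, 0, 1.571], TCP at [0.22, 0.449, 0.231] pointing down, gripper open.
Joint ranges: [-2.72, 2.72], [-1.05, 1.87], [-1.09, 1.28], [-1.99, 2.15], [-1.42, 1.44], [-3.14, 3.14]. Speed limits (rad/s): [2.79, 2.79, 3.14, 3.14, 3.14, 3.14].

INTERFACE

Orientations are given as a unit quaternion [x, y, z, w].
In Python, from workcell import bot, camera, job_done gives the robot as it stands.
- The arm moves only by the tool carry_out, never from a script. Its argument "plan" is a list of rows, each an object of numbers: "dx", "dy", "dz": the shift along the tool's x, y, z in mm; "twist": the turn about the tool's z in degrees; "fingers": the closure, from -1 (fully open) to 1 (shut). In form: [{"dx": .., "dy": .., "dz": .., "twist": .., "fingers": ..}, ...]. A call has exactly 5 rows; each row is the pose to reach, as a shift and turn from the pose commanded when the call began, along the tool's axes at that moment; what a row does not reach only later rows make up. A row lasts 1/12 s, in which the tool goes at most 41.7 mm and 7.16 degrees, less where a joint would pass 70% of its speed; a pose out of reach is approached as far as the arm can. A call with a gripper value outside its range is refused whole. The fingers move at their own pace and stop on an object; the grip force is fixed at half the most. Time passes only in rows, so rows that repeat a pose let the fingers close, or fill a call up. It gives the time, the measured TCP pose, the force, the opening and the grip force at its end, in the units of the state.
- bot.get_obs(): the state, without advancing time (a new reading comes with each control period).
- camera(name): name is "scene" or "top"; returns a dict with "image" (420x560x3 uint8, red, green, blue), "intrinsics" (3x3 intrinsics, pixels), "eye" and "attitude" of the camera in the world. Camera axes: x right, y down, z forward; pixel columns grow to the right and rows downward; lengths in m; the calibration is good to about 2 mm. A picture is of the moment at which its call begins. There is no depth.
- job_done(): hands the job in; it is judged then, once.
The state is a dict: "clock": time; "joint_pos": joint angles; "joint_vel": joint speeds; "tau": joint torques, N m; "eef_pos": TCP position; "tool_rot": TCP orientation; "ft_force": force on the tool from outside, world axes, zero at the start; "ft_torque": the same for the moment, N m; "grip_width": finger opening in m; "grasp_force": force on a finger pad.
Only numpy, scipy, OpenCV 4.12 (cv2) and the standard library are available. Lean on these libraries where they do the work, as an engineer would, in place of code of your own. Each camera call takes 0.05 s, during which the arm holds its last target. There are 200 camera calls.

## Working session

There is one attempt and no reset: what is moved stays moved. The work goes in short steps, Python scripts to look and compute and a tool call to move; the robot and the scene stay as the last step left them, time stands still between calls to the robot, and variables do not carry over. Pictures are saved under pics/ and viewed, at most 10 in all, crops included, and the job is handed in when it is done.

Besides the shell and the picture viewer there is one more tool, called after "Call:" as name([rows], argument=value, ...), one row to a line, values as JSON. carry_out: Moves the arm, as the interface text tells. Its arguments: {"type":"object","properties":{"plan":{"type":"array","items":{"type":"object","properties":{"dx":{"type":"number"},"dy":{"type":"number"},"dz":{"type":"number"},"twist":{"type":"number"},"fingers":{"type":"number"}}}}},"required":["plan"]}

```bash
mkdir -p pics; python3 - <<'E'
from workcell import bot,camera
import cv2,numpy as np
o=bot.get_obs();print({k:np.round(v,3) for k,v in o.items()})
for n in("scene","top"):
    c=camera(n);cv2.imwrite(f"pics/{n}0.png",c["image"][:,:,::-1]);print(n,c["intrinsics"],c["eye"],c["attitude"])
E
```

```text
{'clock': np.float64(0.0), 'joint_pos': array([ 1.116,  0.241,  0.004,  1.335, -0.   ,  1.571]), 'joint_vel': array([ 0.   ,  0.001,  0.001,  0.   , -0.003,  0.001]), 'tau': array([-1.0000e-03, -3.7232e+01,  2.5241e+01,  1.7000e-02, -0.0000e+00,
        0.0000e+00]), 'eef_pos': array([0.219, 0.449, 0.23 ]), 'tool_rot': array([ 0.225,  0.974, -0.001, -0.   ]), 'ft_force': array([0.064, 0.063, 1.347]), 'ft_torque': array([-0.008, -0.032, -0.031]), 'grasp_force': np.float64(0.0), 'grip_width': np.float64(0.086)}
scene [[474.53390527   0.         279.39969323]
 [  0.         474.53390527 215.15927203]
 [  0.           0.           1.        ]] [-0.59264991  0.88050234  0.70399975] [-0.37904206  0.7511042  -0.48003048  0.24847603]
top [[536.52206659   0.         279.47509586]
 [  0.         536.52206659 208.05994604]
 [  0.           0.           1.        ]] [-0.07864461  0.29503536  1.67928564] [-0.5794666   0.79056274 -0.16236662  0.11342882]
```

View pics/scene0.png

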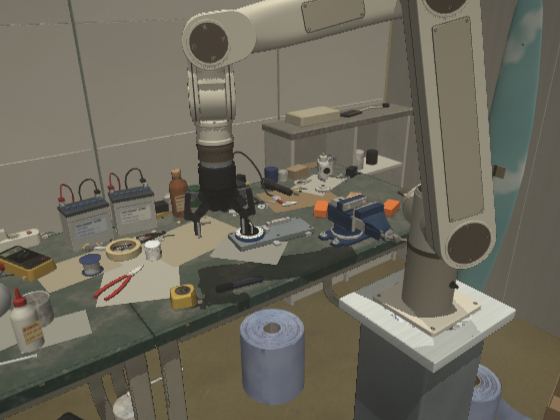

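View pics/top0.png

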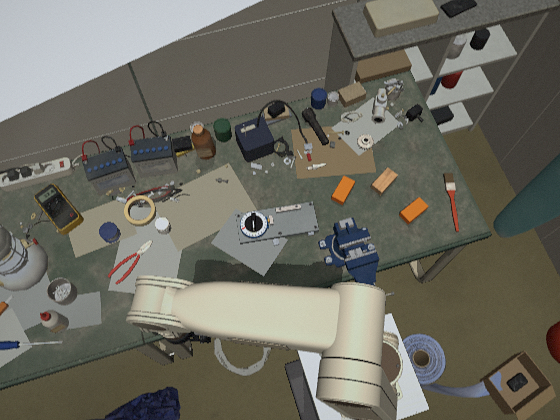

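The top view shows the fixture around (278,222), with the knob at (253,225). Three things could be taken for the block: orange (343,190), beech-tan (385,180) and orange (413,210). The tan one at (385,180) fits the description. The vise at (350,245) is an obstacle. I'll check with close crops.

```bash
python3 - <<'E'
import cv2,numpy as np
a=cv2.imread("pics/top0.png")
b=cv2.resize(a[165:260,225:425],None,fx=4,fy=4,interpolation=cv2.INTER_CUBIC)
cv2.imwrite("pics/crop1.png",b)
E
```

```text
(no output)
```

View pics/crop1.png

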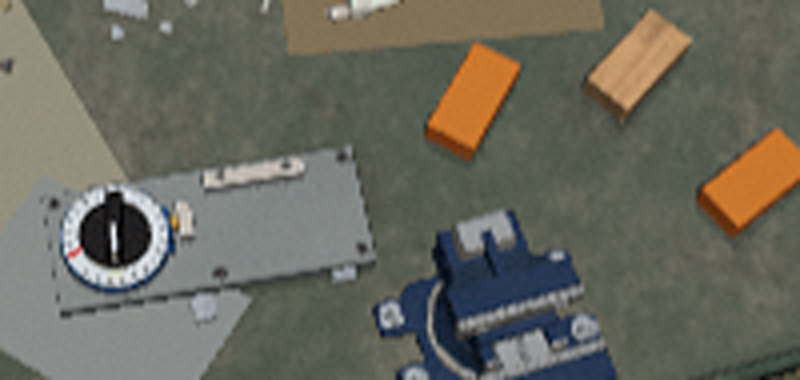

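The crop confirms it: the wood-grained beech block is at crop (640,65), between two orange decoys. The pointer points down, roughly fixture -x, and the red mark is at crop (72,253), clockwise of it. Next I measure.

```bash
cat > h.py <<'E'
import numpy as np,cv2
from scipy.spatial.transform import Rotation as R
CAL={"top":([[536.522,0,279.475],[0,536.522,208.06],[0,0,1]],[-0.07864461,0.29503536,1.67928564],[-0.5794666,0.79056274,-0.16236662,0.11342882]),
"scene":([[474.534,0,279.4],[0,474.534,215.159],[0,0,1]],[-0.59264991,0.88050234,0.70399975],[-0.37904206,0.7511042,-0.48003048,0.24847603])}
def ray(n,uv,z):
    K,e,q=CAL[n];uv=np.atleast_2d(uv).astype(float)
    d=np.c_[uv,np.ones(len(uv))]@np.linalg.inv(K).T@R.from_quat(q).as_matrix().T
    return (np.array(e)+d*((z-e[2])/d[:,2])[:,None])[:,:2]
def proj(n,p):
    K,e,q=CAL[n];c=(np.atleast_2d(p)-e)@R.from_quat(q).as_matrix()@np.array(K).T
    return c[:,:2]/c[:,2:]
E
python3 - <<'E'
from h import *
a=cv2.imread("pics/top0.png");h=cv2.cvtColor(a,cv2.COLOR_BGR2HSV)
H,S,V=[h[:,:,i].astype(int) for i in range(3)]
c=lambda x,y:(225+(x-1.5)/4,165+(y-1.5)/4)
P=np.array([c(350,150),c(374,262),c(62,314)])
w=ray("top",P,.02);print("plate corners BR,FR,FL",w.round(4),np.linalg.norm(w[0]-w[1]),np.linalg.norm(w[2]-w[1]))
win=np.zeros_like(H);win[205:242,236:270]=1
ring=((V>140)&(S<60)&(win>0)).astype(np.uint8)
red=(((H<8)|(H>172))&(S>100)&(V>80)&(win>0));ys,xs=np.nonzero(red);print("red",list(zip(xs,ys)))
cs,_=cv2.findContours(ring,cv2.RETR_EXTERNAL,cv2.CHAIN_APPROX_NONE);k=max(cs,key=len);el=cv2.fitEllipse(cv2.convexHull(k));print("ring",el)
rc=ray("top",el[0],.032)[0];print("ring centre",rc, "diam mm",el[1][0]*3)
if len(xs):
    r=ray("top",(xs.mean(),ys.mean()),.034)[0];print("red",r,r-rc,np.linalg.norm(r-rc),np.degrees(np.arctan2(*(r-rc)[::-1])))
print("V/S knob");print(V[212:237,246:262])
bw=((H>5)&(H<22)&(S>55)&(S<170)&(V>120));win[:]=0;win[160:200,365:402]=1
m=(bw&(win>0)).astype(np.uint8);cs,_=cv2.findContours(m,cv2.RETR_EXTERNAL,cv2.CHAIN_APPROX_NONE);k=max(cs,key=cv2.contourArea)
q=cv2.boxPoints(cv2.minAreaRect(k));print("block px",q.round(1));W=ray("top",q,.028);print(W.round(4),W.mean(0),np.linalg.norm(W-np.roll(W,1,0),axis=1))
for n in range(4): d=np.roll(W,-1,0)[n]-W[n];print(np.degrees(np.arctan2(d[1],d[0])))
E
```

```text
plate corners BR,FR,FL [[ 0.5708 -0.0422]
 [ 0.4696 -0.0283]
 [ 0.5032  0.2296]] 0.1021964103382644 0.26014516250215525
red [(np.int64(244), np.int64(227)), (np.int64(242), np.int64(228)), (np.int64(243), np.int64(228))]
ring ((250.28172302246094, 219.17286682128906), (27.0028076171875, 37.599891662597656), 142.54905700683594)
ring centre [0.56919768 0.17513209] diam mm 81.0084228515625
red [0.54683802 0.20647736] [-0.02235966  0.03134527] 0.03850299462778626 125.50157549240167
V/S knob
[[138 115 167 188 190 126 187 184 140 191 205 197 162 150 128 128]
 [182 185 225 205 232  93  46  13  18  97 233 226 196 201 178 150]
 [186 226 223 198 236  60  19  30  29  73 214 229 225 223 203 202]
 [139 226 229 191 181  51  28  32  32  36 139 184 188 229 196 223]
 [197 207 176  89  22  16  28  34  35   9  28  56  99 184 228 223]
 [207 131  19  25  35  20  31  35  34   8  34  26  28  75 184 227]
 [134  19  33  39  38  21  29  32  38   9  35  28  28  30  58 192]
 [ 19  26  37  35  35  18  34  22  35   2  35  36  36  33  20  94]
 [ 24  35  32  28  32  27  58  98  32   6  37  32  34  36  26  33]
 [ 28
[... 663 characters left out ...]
]
 [222 226 198 156 109  71  31  42  35  74  72 161 172 228 223 181]
 [183 222 224 221 188 171 155 156 155 171 169 231 204 225 222 139]
 [172 224 222 199 221 226 219 217 219 219 226 224 144 226 227 168]
 [185 196 225 168 225 223 178 220 218 176 225 226 172 192 182 135]
 [ 79 117 188 155 206 210 135 206 221 149 201 206 189 115  56  79]
 [ 87  81  94 105 138 151 140 143 180 154 127 129  80  84  82  91]]
block px [[371.1 184.2]
 [387.9 165.7]
 [397.7 174.5]
 [380.9 193.1]]
[[ 0.5706 -0.2543]
 [ 0.6193 -0.3359]
 [ 0.5775 -0.3551]
 [ 0.5297 -0.2737]] [ 0.57429273 -0.30472378] [0.045252   0.09507888 0.0460104  0.09435194]
-59.18116503864441
-155.40930492164463
120.40104106333995
25.414353322110163
```

```bash
python3 - <<'E'
from h import *
a=cv2.imread("pics/top0.png");h=cv2.cvtColor(a,cv2.COLOR_BGR2HSV)
S,V=h[:,:,1].astype(int),h[:,:,2].astype(int)
yy,xx=np.mgrid[:420,:560]
m=(V>150)&(S<60)&(np.hypot(xx-253,yy-225)<16)
pts=np.c_[xx[m],yy[m]].astype(np.float32);hull=cv2.convexHull(pts);el=cv2.fitEllipse(hull);print(el)
rc=ray("top",el[0],.034)[0];print("ring centre",rc)
hw=ray("top",hull[:,0],.034);print("radius",np.linalg.norm(hw-rc,axis=1).round(4))
r=ray("top",(243,227.7),.034)[0];v=r-rc;print("red",np.linalg.norm(v),np.degrees(np.arctan2(v[1],v[0])))
# pointer on bar top
wx=V[220:228,251:256]*1.0;wx=np.where(wx>40,wx,0);rows=np.arange(220,228)
u=(wx*np.arange(251,256)).sum(1)/wx.sum(1);pw=ray("top",np.c_[u,rows],.068)
print(pw.round(4)); d=pw[-1]-pw[0];vx,vy,*_=cv2.fitLine(pw.astype(np.float32),cv2.DIST_L2,0,.01,.001).ravel();print("pointer dir",np.degrees(np.arctan2(vy,vx)),"pt->center",np.degrees(np.arctan2(*(pw[-1]-rc)[::-1])))
for ang in(-7,-7.5,-8):
    t=np.radians(ang);ex=np.array([np.cos(t),np.sin(t)]);ey=np.array([-ex[1],ex[0]])
    o=rc-.110*ey;print(ang,"origin from ring",o.round(4))
    for f in((52.5,-100),(-52.5,-100),(-52.5,165),):
        print(proj("top",np.r_[o+ex*f[0]/1e3+ey*f[1]/1e3,.02]).round(1),end=" ")
c=lambda x,y:(225+(x-1.5)/4,165+(y-1.5)/4);print([c(350,150),c(374,262),c(62,314)])
E
python3 - <<'E'
import cv2
a=cv2.imread("pics/top0.png");b=cv2.resize(a[195:250,232:324],None,fx=8,fy=8,interpolation=cv2.INTER_NEAREST);cv2.imwrite("pics/crop2.png",b)
E
```

```text
((253.27862548828125, 223.40550231933594), (25.248043060302734, 26.47728157043457), 87.3106918334961)
ring centre [0.55110753 0.17011281]
radius [0.0437 0.0443 0.0441 0.0433 0.0435 0.0444 0.0445 0.0437 0.0437 0.0432
 0.0431 0.0436 0.0456 0.0444 0.0444 0.0444 0.0457 0.0438 0.0438 0.0434]
red 0.036659726595608726 96.86448310482302
[[0.55   0.1713]
 [0.5466 0.1721]
 [0.5433 0.173 ]
 [0.5399 0.1739]
 [0.5365 0.1743]
 [0.5329 0.1744]
 [0.5296 0.1754]
 [0.5263 0.1764]]
pointer dir -11.201833 pt->center 165.7345032538455
-7 origin from ring [0.5377 0.0609]
[[312.2 200.2]] [[318.8 228.8]] [[239.5 242.5]] -7.5 origin from ring [0.5367 0.0611]
[[312.4 200.6]] [[318.7 229.3]] [[239.3 242.4]] -8 origin from ring [0.5358 0.0612]
[[312.7 201.1]] [[318.7 229.9]] [[239.2 242.3]] [(312.125, 202.125), (318.125, 230.125), (240.125, 243.125)]
```

View pics/crop2.png

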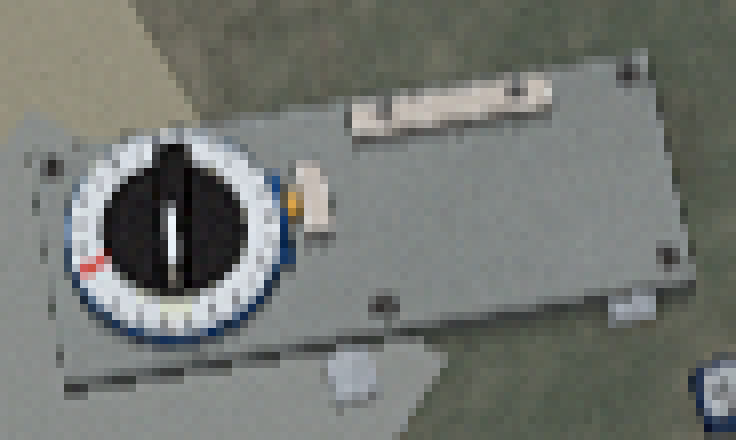

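The ring fit gives the knob axis at (0.551, 0.170), with the radius at 44 mm as specified. The fixture yaw is about -7.5°, and its origin about (0.537, 0.061). The pointer is at ~169° and the red mark at ~97°, so the turn needed is ~72° clockwise. The block is at (0.5755, -0.307), with its long axis at 120.5°. Moving now.

Call:
carry_out([
  {"dx": -420,"dy": -106,"dz": 50,"twist": -14.8,"fingers": -1},
  {"dx": -420,"dy": -106,"dz": 50,"twist": -14.8,"fingers": -1},
  {"dx": -420,"dy": -106,"dz": 50,"twist": -14.8,"fingers": -1},
  {"dx": -420,"dy": -106,"dz": 50,"twist": -14.8,"fingers": -1},
  {"dx": -420,"dy": -106,"dz": 50,"twist": -14.8,"fingers": -1},
])

```text
clock: 0.52
eef_pos: [0.3711, 0.3206, 0.208]
tool_rot: [0.098, 0.995, -0.0, -0.0]
ft_force: [0.8, 1.1, 0.5]
grip_width: 0.0852
grasp_force: 0.0
```

```bash
cat > d.py <<'E'
import sys
from h import *
from workcell import bot
o=bot.get_obs();M=R.from_quat(o["tool_rot"]).as_matrix();p=o["eef_pos"]
yaw=np.degrees(np.arctan2(M[1,0],M[0,0]))
print("t",round(float(o["clock"]),2),"pos",p.round(4),"yaw",round(yaw,1),"F",o["ft_force"].round(1),"T",o["ft_torque"].round(2),"w",round(float(o["grip_width"]),4),"gf",round(float(o["grasp_force"]),1),"j",o["joint_pos"].round(2))
if len(sys.argv)>1:
    x,y,z,a=map(float,sys.argv[1:]);print("delta mm",((np.array([x,y,z])-p)@M*1e3).round(1),"twist",round((yaw-a+180)%360-180,1))
E
python3 d.py .551 .170 .12 168.8
```

```text
t 0.52 pos [0.3711 0.3206 0.208 ] yaw 168.8 F [0.8 1.1 0.5] T [ 0.04 -0.04 -0.01] w 0.0852 gf 0.0 j [ 0.71  0.23 -0.07  1.27  0.    0.91]
delta mm [-205.7 -112.7   87.9] twist 0.0
```

Call:
carry_out([
  {"dx": -206,"dy": -113,"dz": 40,"twist": 0,"fingers": -1},
  {"dx": -206,"dy": -113,"dz": 40,"twist": 0,"fingers": -1},
  {"dx": -206,"dy": -113,"dz": 40,"twist": 0,"fingers": -1},
  {"dx": -206,"dy": -113,"dz": 40,"twist": 0,"fingers": -1},
  {"dx": -206,"dy": -113,"dz": 40,"twist": 0,"fingers": -1},
])

```text
clock: 0.93
eef_pos: [0.5287, 0.1882, 0.1728]
tool_rot: [0.098, 0.995, -0.0, -0.0]
ft_force: [-0.1, 0.3, -0.4]
grip_width: 0.0857
grasp_force: 0.0
```

```bash
python3 d.py .551 .170 .046 168.8
```

```text
t 0.93 pos [0.5287 0.1882 0.1728] yaw 168.7 F [-0.1  0.3 -0.4] T [0.11 0.04 0.03] w 0.0857 gf 0.0 j [0.34 0.39 0.06 1.24 0.   0.54]
delta mm [-25.5 -13.4 126.8] twist -0.1
```

Call:
carry_out([
  {"dx": -20,"dy": -10,"dz": 30,"twist": 0,"fingers": -1},
  {"dx": -20,"dy": -10,"dz": 60,"twist": 0,"fingers": -1},
  {"dx": -20,"dy": -10,"dz": 60,"twist": 0,"fingers": -0.4},
  {"dx": -20,"dy": -10,"dz": 60,"twist": 0,"fingers": -0.4},
  {"dx": -20,"dy": -10,"dz": 60,"twist": 0,"fingers": -0.4},
])

```text
clock: 1.35
eef_pos: [0.5453, 0.1768, 0.1145]
tool_rot: [0.098, 0.995, 0.0, 0.0]
ft_force: [1.0, 0.3, 0.3]
grip_width: 0.0596
grasp_force: 0.0
```

```bash
python3 d.py .551 .170 .046 168.8
```

```text
t 1.35 pos [0.5453 0.1768 0.1145] yaw 168.8 F [1.  0.3 0.3] T [-0.01 -0.03  0.01] w 0.0596 gf 0.0 j [0.31 0.46 0.   1.12 0.   0.51]
delta mm [-6.9 -5.6 68.5] twist -0.0
```

Call:
carry_out([
  {"dx": -7,"dy": -6,"dz": 20,"twist": 0,"fingers": -0.4},
  {"dx": -7,"dy": -6,"dz": 40,"twist": 0,"fingers": -0.4},
  {"dx": -7,"dy": -6,"dz": 60,"twist": 0,"fingers": -0.4},
  {"dx": -7,"dy": -6,"dz": 67,"twist": 0,"fingers": -0.4},
  {"dx": -7,"dy": -6,"dz": 67,"twist": 0,"fingers": -0.4},
])

```text
clock: 1.77
eef_pos: [0.5502, 0.1697, 0.0466]
tool_rot: [0.097, 0.995, -0.0, -0.001]
ft_force: [-0.3, 0.2, 0.5]
grip_width: 0.0599
grasp_force: 0.0
```

Call:
carry_out([
  {"dx": 0,"dy": 0,"dz": 0,"twist": 0,"fingers": 0.2},
  {"dx": 0,"dy": 0,"dz": 0,"twist": 0,"fingers": 0.6},
  {"dx": 0,"dy": 0,"dz": 0,"twist": 0,"fingers": 1},
  {"dx": 0,"dy": 0,"dz": 0,"twist": 0,"fingers": 1},
  {"dx": 0,"dy": 0,"dz": 0,"twist": 0,"fingers": 1},
])

```text
clock: 2.18
eef_pos: [0.5524, 0.1713, 0.0487]
tool_rot: [0.098, 0.995, 0.003, 0.001]
ft_force: [-1.0, 5.6, 4.3]
grip_width: 0.0129
grasp_force: 61.1
```

```bash
python3 d.py .551 .170 .046 168.8
```

```text
t 2.18 pos [0.5524 0.1713 0.0487] yaw 168.8 F [-1.   5.6  4.3] T [ 0.9   0.19 -0.05] w 0.0129 gf 61.1 j [ 0.3   0.53 -0.07  0.97  0.    0.49]
delta mm [ 1.1 -1.6  2.7] twist 0.0
```

Call:
carry_out([
  {"dx": 0,"dy": 1.5,"dz": -2,"twist": 0,"fingers": 1},
  {"dx": 0,"dy": 1.5,"dz": -2,"twist": 6,"fingers": 1},
  {"dx": 0,"dy": 1.5,"dz": -2,"twist": 12,"fingers": 1},
  {"dx": 0,"dy": 1.5,"dz": -2,"twist": 18,"fingers": 1},
  {"dx": 0,"dy": 1.5,"dz": -2,"twist": 24,"fingers": 1},
])

```text
clock: 2.6
eef_pos: [0.5524, 0.1716, 0.0488]
tool_rot: [0.305, 0.952, 0.001, 0.001]
ft_force: [2.5, 4.5, -4.9]
grip_width: 0.0126
grasp_force: 59.9
```

```bash
python3 d.py .551 .170 .048 97
```

```text
t 2.6 pos [0.5524 0.1716 0.0488] yaw 144.5 F [ 2.5  4.5 -4.9] T [ 0.79 -0.58  0.1 ] w 0.0126 gf 59.9 j [ 0.3   0.53 -0.07  0.97  0.    0.92]
delta mm [ 0.2 -2.1  0.8] twist 47.5
```

Call:
carry_out([
  {"dx": 0,"dy": 0,"dz": 0,"twist": 6,"fingers": 1},
  {"dx": 0,"dy": 0,"dz": 0,"twist": 12,"fingers": 1},
  {"dx": 0,"dy": 0,"dz": 0,"twist": 18,"fingers": 1},
  {"dx": 0,"dy": 0,"dz": 0,"twist": 24,"fingers": 1},
  {"dx": 0,"dy": 0,"dz": 0,"twist": 30,"fingers": 1},
])

```text
clock: 3.02
eef_pos: [0.5526, 0.1718, 0.0488]
tool_rot: [0.541, 0.841, 0.002, 0.0]
ft_force: [3.2, 4.9, -5.4]
grip_width: 0.0128
grasp_force: 59.8
```

Call:
carry_out([
  {"dx": 0,"dy": 0,"dz": 0,"twist": 6,"fingers": 1},
  {"dx": 0,"dy": 0,"dz": 0,"twist": 12,"fingers": 1},
  {"dx": 0,"dy": 0,"dz": 0,"twist": 17.5,"fingers": 1},
  {"dx": 0,"dy": 0,"dz": 0,"twist": 17.5,"fingers": 1},
  {"dx": 0,"dy": 0,"dz": 0,"twist": 17.5,"fingers": 1},
])

```text
clock: 3.43
eef_pos: [0.5528, 0.1719, 0.0488]
tool_rot: [0.661, 0.751, 0.002, 0.0]
ft_force: [4.5, 4.0, -5.7]
grip_width: 0.0125
grasp_force: 59.9
```

```bash
python3 d.py .551 .170 .048 97
```

```text
t 3.43 pos [0.5528 0.1719 0.0488] yaw 97.3 F [ 4.5  4.  -5.7] T [ 0.84 -0.72 -0.  ] w 0.0125 gf 59.9 j [ 0.3   0.53 -0.07  0.97  0.    1.74]
delta mm [-1.6 -2.   0.8] twist 0.3
```

Release, rise, and move aside toward the block so the knob is visible.

Call:
carry_out([
  {"dx": 0,"dy": 0,"dz": 0,"twist": 0,"fingers": -0.2},
  {"dx": 0,"dy": 0,"dz": 0,"twist": 0,"fingers": -0.2},
  {"dx": 0,"dy": 0,"dz": 0,"twist": 0,"fingers": -0.2},
  {"dx": 0,"dy": 0,"dz": -30,"twist": 0,"fingers": -0.2},
  {"dx": 0,"dy": 0,"dz": -65,"twist": 0,"fingers": -0.2},
])

```text
clock: 3.85
eef_pos: [0.5485, 0.1692, 0.1114]
tool_rot: [0.661, 0.75, -0.004, -0.002]
ft_force: [1.2, 0.8, 1.2]
grip_width: 0.0513
grasp_force: 0.0
```

```bash
python3 d.py .5755 -.307 .16 120.5
```

```text
t 3.85 pos [0.5485 0.1692 0.1114] yaw 97.2 F [1.2 0.8 1.2] T [ 0.01 -0.07 -0.  ] w 0.0513 gf 0.0 j [ 0.3   0.47  0.01  1.12 -0.    1.74]
delta mm [-475.9  -33.4  -47.4] twist -23.3
```

Call:
carry_out([
  {"dx": 0,"dy": 0,"dz": -40,"twist": 0,"fingers": -1},
  {"dx": -30,"dy": -2,"dz": -75,"twist": 0,"fingers": -1},
  {"dx": -70,"dy": -5,"dz": -80,"twist": -7,"fingers": -1},
  {"dx": -110,"dy": -8,"dz": -80,"twist": -14,"fingers": -1},
  {"dx": -150,"dy": -11,"dz": -80,"twist": -20,"fingers": -1},
])

```text
clock: 4.27
eef_pos: [0.5597, 0.0253, 0.1958]
tool_rot: [0.52, 0.854, 0.001, 0.002]
ft_force: [0.2, -0.3, 0.1]
grip_width: 0.0852
grasp_force: 0.0
```

```bash
python3 d.py .5755 -.307 .16 120.5
```

```text
t 4.27 pos [0.5597 0.0253 0.1958] yaw 117.3 F [ 0.2 -0.3  0.1] T [ 0.   -0.02 -0.05] w 0.0852 gf 0.0 j [ 0.05  0.37  0.1   1.29 -0.    1.14]
delta mm [-302.4 -138.7   35.9] twist -3.2
```

Call:
carry_out([
  {"dx": -36,"dy": -16,"dz": 0,"twist": -3.2,"fingers": -1},
  {"dx": -72,"dy": -33,"dz": 0,"twist": -3.2,"fingers": -1},
  {"dx": -108,"dy": -49,"dz": 0,"twist": -3.2,"fingers": -1},
  {"dx": -144,"dy": -66,"dz": 0,"twist": -3.2,"fingers": -1},
  {"dx": -170,"dy": -78,"dz": 0,"twist": -3.2,"fingers": -1},
])

```text
clock: 4.68
eef_pos: [0.5658, -0.164, 0.194]
tool_rot: [0.5, 0.866, -0.001, 0.0]
ft_force: [0.5, 1.0, 0.1]
grip_width: 0.0856
grasp_force: 0.0
```

```bash
python3 d.py .5755 -.307 .10 120.5; python3 - <<'E'
from h import *
from workcell import camera
a=camera("top")["image"][:,:,::-1].copy();cv2.imwrite("pics/top1.png",a)
s=camera("scene")["image"][:,:,::-1].copy();cv2.imwrite("pics/scene1.png",s)
b=cv2.resize(a[195:250,232:324],None,fx=7,fy=7,interpolation=cv2.INTER_NEAREST);cv2.imwrite("pics/crop3.png",b)
E
```

```text
t 4.68 pos [ 0.5658 -0.164   0.194 ] yaw 120.0 F [0.5 1.  0.1] T [ 0.03 -0.05  0.01] w 0.0856 gf 0.0 j [-0.28  0.43  0.18  1.32 -0.    0.77]
delta mm [-128.6  -63.    94.2] twist -0.5
```

View pics/crop3.png

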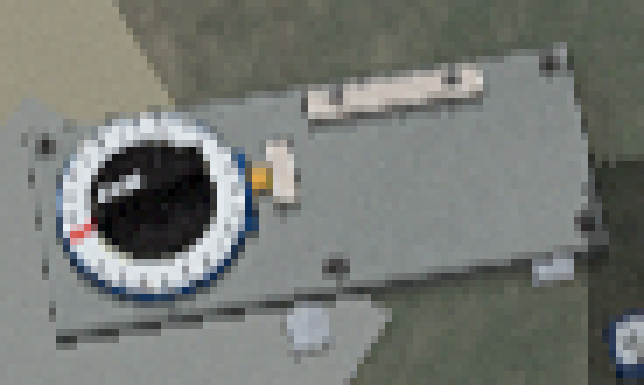

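The knob turned: the pointer line, crop (145,178)→(105,192), is nearly parallel to the radius to the red mark at (83,233). I'll measure the remaining angle.

```bash
python3 - <<'E'
from h import *
a=cv2.imread("pics/top1.png");h=cv2.cvtColor(a,cv2.COLOR_BGR2HSV);S,V=h[:,:,1].astype(int),h[:,:,2].astype(int);H=h[:,:,0]
yy,xx=np.mgrid[:420,:560]
print(V[217:226,244:256])
m=(V>90)&(xx>=246)&(xx<=254)&(yy>=217)&(yy<=224)&(np.hypot(xx-253.3,yy-223.4)<8.5)
w=ray("top",np.c_[xx[m],yy[m]],.068);wt=V[m]
c=np.average(w,axis=0,weights=wt);C=np.cov((w-c).T,aweights=wt);e=np.linalg.eigh(C)[1][:,1];print("line dir",np.degrees(np.arctan2(e[1],e[0]))%180,len(w),c,np.degrees(np.arctan2(*(c-[.551,.1701])[::-1])))
r=((H<10)|(H>170))&(S>70)&(np.hypot(xx-243,yy-228)<4)
rw=ray("top",np.average(np.c_[xx[r],yy[r]],axis=0,weights=S[r]),.034)[0];d=rw-[.551,.1701];print(np.hypot(*d),np.degrees(np.arctan2(d[1],d[0])),r.sum())
# end-stop face vs. rail: white masks
for n,(x0,x1,y0,y1) in {"stop":(269,276,213,226),"rail":(274,303,203,214)}.items():
    q=(V>165)&(S<60)&(xx>=x0)&(xx<=x1)&(yy>=y0)&(yy<=y1)
    p=np.c_[xx[q],yy[q]].astype(np.float32);b=cv2.boxPoints(cv2.minAreaRect(p));W=ray("top",b,.032);print(n,W.round(4).tolist(),W.mean(0))
E
```

```text
[[205 229 215 135  17  24  24  36  35  27  41  24]
 [200 232 138  20  29  31  36  29  32  24  44  27]
 [229 195  44  26  22  27  24  93  30  30  30  32]
 [233  87  13  32  19  97 171 200  62  33  36  33]
 [212  34  91  95 174 147 211 196  61  29  30  21]
 [170  19 199 135 196 120 101  25  20  20  10  16]
 [175  42 197 105  44  26  15  10  15  18  16   9]
 [175  62  26  20  17  12  18   6  22  19  15  30]
 [207  45  39  16  18   5  16  15  14  19  16  16]]
line dir 99.51261800732165 17 [0.5496733 0.1850158] 95.08286107405404
0.03420135222664106 96.31805963754445 7
stop [[0.5639, 0.1086], [0.5609, 0.0991], [0.5338, 0.1076], [0.5368, 0.117]] [0.54885855 0.10810992]
rail [[0.5829, 0.0835], [0.5719, 0.0017], [0.5589, 0.004], [0.57, 0.0856]] [0.57093494 0.04371506]
```

Pointer ≈97°±3 and mark ≈96.5°, so the knob is set. The rail fit gives yaw -7.6° and origin (0.536, 0.061), which agrees with the ring. Seat centre is (0.543, 0.056), long axis 82.4°. Now to fetch the block.

Call:
carry_out([
  {"dx": -36,"dy": -18,"dz": 10,"twist": -0.5,"fingers": -1},
  {"dx": -72,"dy": -35,"dz": 25,"twist": -0.5,"fingers": -1},
  {"dx": -105,"dy": -51,"dz": 50,"twist": -0.5,"fingers": -1},
  {"dx": -125,"dy": -61,"dz": 80,"twist": -0.5,"fingers": -1},
  {"dx": -125,"dy": -61,"dz": 94,"twist": -0.5,"fingers": -1},
])

```text
clock: 5.2
eef_pos: [0.5745, -0.3029, 0.0956]
tool_rot: [0.498, 0.867, -0.001, -0.002]
ft_force: [-0.3, 1.6, -0.6]
grip_width: 0.0856
grasp_force: 0.0
```

```bash
python3 d.py .5755 -.307 .013 120.5;python3 - <<'E'
from h import *
from workcell import camera
s=camera("scene")["image"][:,:,::-1].copy()
u=proj("scene",[.5755,-.307,.03])[0].astype(int);print(u)
b=s[u[1]-45:u[1]+40,u[0]-60:u[0]+60];cv2.imwrite("pics/crop4.png",cv2.resize(b,None,fx=6,fy=6,interpolation=cv2.INTER_CUBIC))
E
```

```text
t 5.2 pos [ 0.5745 -0.3029  0.0956] yaw 120.3 F [-0.3  1.6 -0.6] T [0.02 0.05 0.05] w 0.0856 gf 0.0 j [-0.48  0.62  0.23  1.18 -0.    0.56]
delta mm [-4.1 -0.9 82.6] twist -0.2
[353 195]
```

View pics/crop4.png

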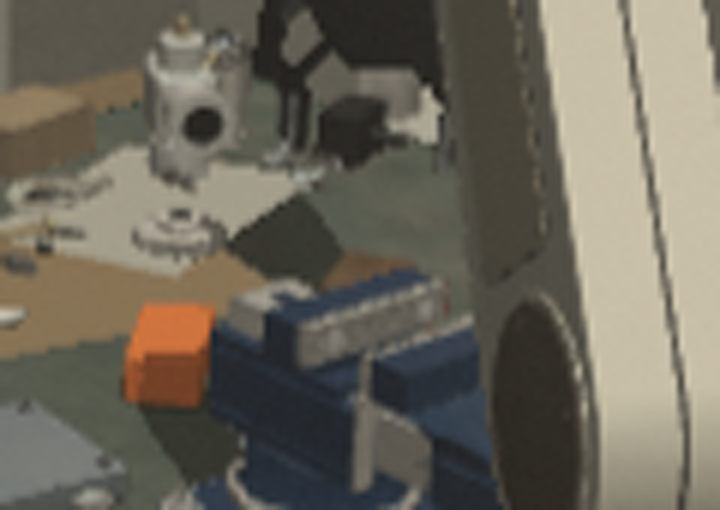

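The scene crop is mostly blocked by the vise. Brown beech shows at crop (375,268), where I predicted the block, and the fingers are above and behind it. Descending.

Call:
carry_out([
  {"dx": -4,"dy": -1,"dz": 20,"twist": 0,"fingers": -1},
  {"dx": -4,"dy": -1,"dz": 40,"twist": 0,"fingers": -1},
  {"dx": -4,"dy": -1,"dz": 60,"twist": 0,"fingers": -1},
  {"dx": -4,"dy": -1,"dz": 75,"twist": 0,"fingers": -1},
  {"dx": -4,"dy": -1,"dz": 80,"twist": 0,"fingers": -1},
])

```text
clock: 5.67
eef_pos: [0.5764, -0.3009, 0.0177]
tool_rot: [0.495, 0.869, 0.0, -0.002]
ft_force: [-1.3, -0.1, 0.3]
grip_width: 0.0855
grasp_force: 0.0
```

```bash
python3 d.py .5755 -.307 .013 120.5
```

```text
t 5.67 pos [ 0.5764 -0.3009  0.0177] yaw 120.7 F [-1.3 -0.1  0.3] T [0.03 0.05 0.02] w 0.0855 gf 0.0 j [-0.48  0.69  0.14  1.02  0.    0.55]
delta mm [-4.8 -3.9  4.7] twist 0.2
```

Call:
carry_out([
  {"dx": -4,"dy": -3,"dz": 4,"twist": 0,"fingers": -1},
  {"dx": -4,"dy": -3,"dz": 4,"twist": 0,"fingers": -0.5},
  {"dx": -4,"dy": -3,"dz": 4,"twist": 0,"fingers": 0},
  {"dx": -4,"dy": -3,"dz": 4,"twist": 0,"fingers": 0.5},
  {"dx": -4,"dy": -3,"dz": 4,"twist": 0,"fingers": 1},
])

```text
clock: 6.08
eef_pos: [0.5785, -0.3086, 0.0179]
tool_rot: [0.495, 0.869, 0.0, 0.002]
ft_force: [-0.6, -0.8, -0.5]
grip_width: 0.0431
grasp_force: 61.6
```

Call:
carry_out([
  {"dx": 0,"dy": 0,"dz": 0,"twist": 0,"fingers": 1},
  {"dx": 0,"dy": 0,"dz": 0,"twist": 0,"fingers": 1},
  {"dx": 0,"dy": 0,"dz": 0,"twist": 0,"fingers": 1},
  {"dx": 0,"dy": 0,"dz": 0,"twist": 0,"fingers": 1},
  {"dx": 0,"dy": 0,"dz": 0,"twist": 0,"fingers": 1},
])

```text
clock: 6.5
eef_pos: [0.5784, -0.3086, 0.0175]
tool_rot: [0.495, 0.869, 0.0, 0.002]
ft_force: [0.3, 0.0, 5.9]
grip_width: 0.0433
grasp_force: 62.2
```

```bash
python3 d.py .5755 -.307 .013 120.5
```

```text
t 6.5 pos [ 0.5784 -0.3086  0.0175] yaw 120.6 F [0.3 0.  5.9] T [ 0.07  0.12 -0.04] w 0.0433 gf 62.2 j [-0.49  0.7   0.15  1.02  0.    0.55]
delta mm [ 2.9 -1.7  4.5] twist 0.1
```

Gripped, but the TCP is at 17.5 mm, so pad overlap is shallow. I'll reopen, go 6 mm deeper and regrip.

Call:
carry_out([
  {"dx": 0,"dy": 0,"dz": 0,"twist": 0,"fingers": -0.4},
  {"dx": 0,"dy": 0,"dz": 0,"twist": 0,"fingers": -0.4},
  {"dx": 0,"dy": 0,"dz": 0,"twist": 0,"fingers": -0.4},
  {"dx": 0,"dy": 0,"dz": 0,"twist": 0,"fingers": -0.4},
  {"dx": 0,"dy": 0,"dz": 0,"twist": 0,"fingers": -0.4},
])

```text
clock: 6.92
eef_pos: [0.5769, -0.3079, 0.0151]
tool_rot: [0.495, 0.869, -0.0, -0.0]
ft_force: [0.2, 0.0, -0.1]
grip_width: 0.0602
grasp_force: 0.0
```

```bash
python3 d.py .5784 -.3086 .0115 120.6
```

```text
t 6.92 pos [ 0.5769 -0.3079  0.0151] yaw 120.6 F [ 0.2  0.  -0.1] T [ 0.02  0.   -0.01] w 0.0602 gf 0.0 j [-0.49  0.7   0.14  1.02 -0.    0.55]
delta mm [-1.4  0.9  3.6] twist 0.0
```

Call:
carry_out([
  {"dx": 0,"dy": 0.5,"dz": 5,"twist": 0,"fingers": -0.4},
  {"dx": 0,"dy": 0.5,"dz": 5,"twist": 0,"fingers": -0.4},
  {"dx": 0,"dy": 0.5,"dz": 5,"twist": 0,"fingers": 1},
  {"dx": 0,"dy": 0.5,"dz": 5,"twist": 0,"fingers": 1},
  {"dx": 0,"dy": 0.5,"dz": 5,"twist": 0,"fingers": 1},
])

```text
clock: 7.33
eef_pos: [0.5778, -0.3078, 0.0107]
tool_rot: [0.495, 0.869, 0.0, 0.0]
ft_force: [0.4, -0.5, 0.6]
grip_width: 0.0437
grasp_force: 62.5
```

Call:
carry_out([
  {"dx": 0,"dy": 0,"dz": 0,"twist": 0,"fingers": 1},
  {"dx": 0,"dy": 0,"dz": 0,"twist": 0,"fingers": 1},
  {"dx": 0,"dy": 0,"dz": 0,"twist": 0,"fingers": 1},
  {"dx": 0,"dy": 0,"dz": -4,"twist": 0,"fingers": 1},
  {"dx": 0,"dy": 0,"dz": -10,"twist": 0,"fingers": 1},
])

```text
clock: 7.75
eef_pos: [0.5769, -0.3074, 0.0201]
tool_rot: [0.495, 0.869, -0.0, -0.001]
ft_force: [-1.1, -0.6, -0.4]
grip_width: 0.0435
grasp_force: 62.5
```

Call:
carry_out([
  {"dx": 0,"dy": 0,"dz": -15,"twist": 0,"fingers": 1},
  {"dx": 0,"dy": 0,"dz": -35,"twist": 0,"fingers": 1},
  {"dx": 0,"dy": 0,"dz": -60,"twist": 0,"fingers": 1},
  {"dx": 0,"dy": 0,"dz": -85,"twist": 0,"fingers": 1},
  {"dx": 0,"dy": 0,"dz": -100,"twist": 0,"fingers": 1},
])

```text
clock: 8.17
eef_pos: [0.5789, -0.3084, 0.1245]
tool_rot: [0.495, 0.869, 0.0, 0.002]
ft_force: [1.4, -0.3, -0.7]
grip_width: 0.0436
grasp_force: 62.6
```

```bash
python3 d.py .532 .042 .10 82.4
```

```text
t 8.17 pos [ 0.5789 -0.3084  0.1245] yaw 120.6 F [ 1.4 -0.3 -0.7] T [-0.02 -0.04 -0.05] w 0.0436 gf 62.6 j [-0.49  0.6   0.28  1.24 -0.    0.55]
delta mm [325.5 138.1  23.6] twist 38.2
```

Block held. Carrying it high to a staging pose short of both stops.

Call:
carry_out([
  {"dx": 20,"dy": 8,"dz": -15,"twist": 0,"fingers": 1},
  {"dx": 55,"dy": 23,"dz": -20,"twist": 4,"fingers": 1},
  {"dx": 90,"dy": 38,"dz": -20,"twist": 9,"fingers": 1},
  {"dx": 125,"dy": 53,"dz": -20,"twist": 14,"fingers": 1},
  {"dx": 160,"dy": 68,"dz": -20,"twist": 19,"fingers": 1},
])

```text
clock: 8.58
eef_pos: [0.5544, -0.1341, 0.1417]
tool_rot: [0.634, 0.773, 0.0, 0.001]
ft_force: [0.9, 1.2, -0.8]
grip_width: 0.0437
grasp_force: 62.6
```

```bash
python3 d.py .5334 .0452 .10 82.4
```

```text
t 8.58 pos [ 0.5544 -0.1341  0.1417] yaw 101.3 F [ 0.9  1.2 -0.8] T [0.03 0.03 0.01] w 0.0437 gf 62.6 j [-0.24  0.43  0.04  1.18  0.    1.14]
delta mm [180.   14.5  41.6] twist 18.9
```

Call:
carry_out([
  {"dx": 38,"dy": 3,"dz": 0,"twist": 5,"fingers": 1},
  {"dx": 76,"dy": 6,"dz": 0,"twist": 10,"fingers": 1},
  {"dx": 114,"dy": 9,"dz": 0,"twist": 15,"fingers": 1},
  {"dx": 150,"dy": 12,"dz": 15,"twist": 19,"fingers": 1},
  {"dx": 175,"dy": 14,"dz": 35,"twist": 19,"fingers": 1},
])

```text
clock: 9.0
eef_pos: [0.5346, 0.042, 0.1082]
tool_rot: [0.751, 0.66, 0.003, 0.002]
ft_force: [-0.4, -0.6, -0.7]
grip_width: 0.0434
grasp_force: 62.7
```

Call:
carry_out([
  {"dx": 0,"dy": 0,"dz": 0,"twist": 0,"fingers": 1},
  {"dx": 0,"dy": 0,"dz": 0,"twist": 0,"fingers": 1},
  {"dx": 0,"dy": 0,"dz": 0,"twist": 0,"fingers": 1},
  {"dx": 0,"dy": 0,"dz": 0,"twist": 0,"fingers": 1},
  {"dx": 0,"dy": 0,"dz": 0,"twist": 0,"fingers": 1},
])

```text
clock: 9.42
eef_pos: [0.534, 0.0377, 0.1066]
tool_rot: [0.752, 0.659, 0.001, 0.001]
ft_force: [-0.5, 0.1, -0.6]
grip_width: 0.0435
grasp_force: 62.6
```

```bash
python3 d.py .5334 .0452 .034 82.4
```

```text
t 9.42 pos [0.534  0.0377 0.1066] yaw 82.5 F [-0.5  0.1 -0.6] T [0.06 0.01 0.01] w 0.0435 gf 62.6 j [ 0.07  0.39 -0.12  1.06 -0.    1.77]
delta mm [ 7.4 -1.8 72.6] twist 0.1
```

Call:
carry_out([
  {"dx": 2,"dy": -2,"dz": 20,"twist": 0,"fingers": 1},
  {"dx": 2,"dy": -2,"dz": 40,"twist": 0,"fingers": 1},
  {"dx": 2,"dy": -2,"dz": 55,"twist": 0,"fingers": 1},
  {"dx": 2,"dy": -2,"dz": 66,"twist": 0,"fingers": 1},
  {"dx": 2,"dy": -2,"dz": 71,"twist": 0,"fingers": 1},
])

```text
clock: 9.83
eef_pos: [0.5307, 0.0398, 0.0334]
tool_rot: [0.752, 0.659, -0.001, -0.001]
ft_force: [0.4, -0.4, -0.8]
grip_width: 0.0437
grasp_force: 62.7
```

```bash
python3 d.py .543 .056 .031 82.4; python3 - <<'E'
from h import *
from workcell import camera
a=camera("scene")["image"][:,:,::-1].copy();cv2.imwrite("pics/scene2.png",a)
cv2.imwrite("pics/crop5.png",cv2.resize(a[170:270,210:340],None,fx=6,fy=6,interpolation=cv2.INTER_CUBIC))
E
```

```text
t 9.83 pos [0.5307 0.0398 0.0334] yaw 82.5 F [ 0.4 -0.4 -0.8] T [0.01 0.03 0.02] w 0.0437 gf 62.7 j [ 0.07  0.47 -0.21  0.89 -0.    1.78]
delta mm [17.6 10.1  2.3] twist 0.1
```

View pics/crop5.png

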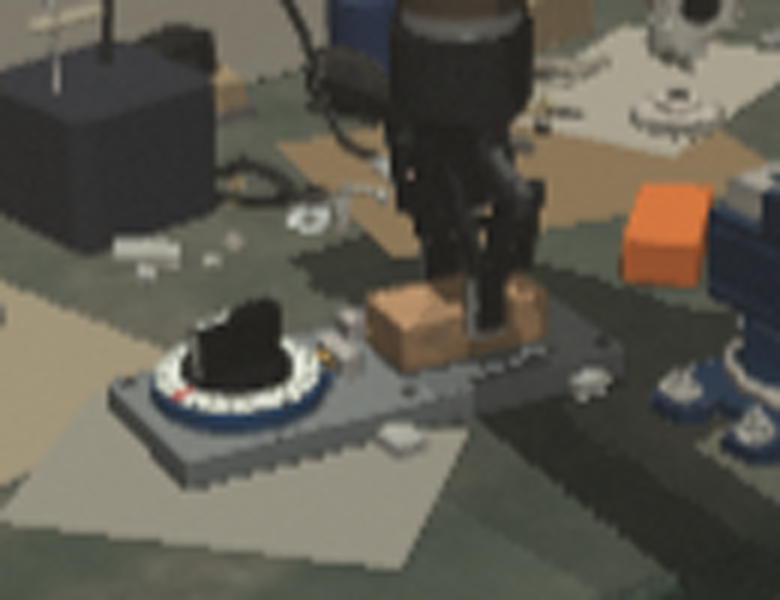

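The block is held level just above the plate at crop (455,320), with the stop head at (345,345). The knob's pointer lines up with the red mark at (185,393). Now lowering and sliding toward the rail.

Call:
carry_out([
  {"dx": 0,"dy": 1,"dz": 1,"twist": 0,"fingers": 1},
  {"dx": 0,"dy": 3,"dz": 2,"twist": 0,"fingers": 1},
  {"dx": 0,"dy": 5,"dz": 2,"twist": 0,"fingers": 1},
  {"dx": 0,"dy": 7,"dz": 2,"twist": 0,"fingers": 1},
  {"dx": 0,"dy": 7,"dz": 2,"twist": 0,"fingers": 1},
])

```text
clock: 10.3
eef_pos: [0.5395, 0.0401, 0.0333]
tool_rot: [0.751, 0.66, 0.001, 0.001]
ft_force: [0.3, -0.9, 0.2]
grip_width: 0.0436
grasp_force: 62.7
```

```bash
python3 d.py .543 .056 .031 82.4
```

```text
t 10.3 pos [0.5395 0.0401 0.0333] yaw 82.6 F [ 0.3 -0.9  0.2] T [ 0.   -0.01 -0.  ] w 0.0436 gf 62.7 j [ 0.07  0.49 -0.19  0.89 -0.    1.77]
delta mm [16.2  1.4  2.4] twist 0.2
```

Call:
carry_out([
  {"dx": 2,"dy": 0,"dz": 1,"twist": 0,"fingers": 1},
  {"dx": 5,"dy": 0,"dz": 2,"twist": 0,"fingers": 1},
  {"dx": 8,"dy": 0,"dz": 2,"twist": 0,"fingers": 1},
  {"dx": 11,"dy": 0,"dz": 2,"twist": 0,"fingers": 1},
  {"dx": 11,"dy": 0,"dz": 2,"twist": 0,"fingers": 1},
])

```text
clock: 10.72
eef_pos: [0.5397, 0.0519, 0.0305]
tool_rot: [0.751, 0.661, 0.0, -0.0]
ft_force: [0.3, 0.4, -0.9]
grip_width: 0.0434
grasp_force: 62.7
```

```bash
python3 d.py .543 .056 .031 82.4
```

```text
t 10.72 pos [0.5397 0.0519 0.0305] yaw 82.7 F [ 0.3  0.4 -0.9] T [-0.05  0.01  0.02] w 0.0434 gf 62.7 j [ 0.1   0.49 -0.19  0.89  0.    1.79]
delta mm [ 4.5  2.7 -0.5] twist 0.3
```

Call:
carry_out([
  {"dx": 0,"dy": 0,"dz": 0.5,"twist": 0,"fingers": 1},
  {"dx": 0,"dy": 0,"dz": 1,"twist": 0,"fingers": 1},
  {"dx": 0.5,"dy": 0,"dz": 1.5,"twist": 0,"fingers": 1},
  {"dx": 1,"dy": 0,"dz": 1.5,"twist": 0,"fingers": 1},
  {"dx": 1.5,"dy": 0,"dz": 1.5,"twist": 0,"fingers": 1},
])

```text
clock: 11.13
eef_pos: [0.5398, 0.0516, 0.0302]
tool_rot: [0.751, 0.66, -0.001, 0.001]
ft_force: [-3.3, -4.0, 7.3]
grip_width: 0.0436
grasp_force: 63.8
```

```bash
python3 d.py .543 .056 .031 82.4
```

```text
t 11.13 pos [0.5398 0.0516 0.0302] yaw 82.6 F [-3.3 -4.   7.3] T [-0.7   0.8   0.22] w 0.0436 gf 63.8 j [ 0.1   0.49 -0.19  0.89 -0.    1.8 ]
delta mm [ 4.8  2.7 -0.8] twist 0.2
```

Call:
carry_out([
  {"dx": 0,"dy": 0,"dz": -1,"twist": 0,"fingers": 1},
  {"dx": 1,"dy": 0,"dz": -1,"twist": 0,"fingers": 1},
  {"dx": 2,"dy": 0,"dz": -1,"twist": 0,"fingers": 1},
  {"dx": 2,"dy": 0,"dz": -1,"twist": 0,"fingers": 1},
  {"dx": 2,"dy": 0,"dz": -1,"twist": 0,"fingers": 1},
])

```text
clock: 11.55
eef_pos: [0.5405, 0.0544, 0.0303]
tool_rot: [0.751, 0.66, 0.0, 0.0]
ft_force: [0.4, -1.4, 3.0]
grip_width: 0.0434
grasp_force: 63.1
```

```bash
python3 d.py .543 .056 .031 82.4
```

```text
t 11.55 pos [0.5405 0.0544 0.0303] yaw 82.6 F [ 0.4 -1.4  3. ] T [-0.27  0.14 -0.  ] w 0.0434 gf 63.1 j [ 0.1   0.49 -0.19  0.89 -0.    1.8 ]
delta mm [ 1.9  2.3 -0.7] twist 0.2
```

Call:
carry_out([
  {"dx": 1,"dy": 0,"dz": 0,"twist": 0,"fingers": 1},
  {"dx": 2,"dy": 0,"dz": 0,"twist": 0,"fingers": 1},
  {"dx": 3,"dy": 0,"dz": 0,"twist": 0,"fingers": 1},
  {"dx": 3,"dy": 0,"dz": 0,"twist": 0,"fingers": 1},
  {"dx": 3,"dy": 0,"dz": 0,"twist": 0,"fingers": 1},
])

```text
clock: 11.97
eef_pos: [0.5405, 0.0548, 0.0303]
tool_rot: [0.752, 0.66, -0.002, 0.002]
ft_force: [-2.0, -9.1, 5.9]
grip_width: 0.0432
grasp_force: 63.5
```

```bash
python3 d.py .543 .056 .031 82.4
```

```text
t 11.97 pos [0.5405 0.0548 0.0303] yaw 82.5 F [-2.  -9.1  5.9] T [-1.76  0.39  0.12] w 0.0432 gf 63.5 j [ 0.1   0.49 -0.19  0.89 -0.01  1.81]
delta mm [ 1.5  2.4 -0.7] twist 0.1
```

End stop contact at ~9 N. Now pushing toward the rail.

Call:
carry_out([
  {"dx": -1.5,"dy": 1,"dz": 0,"twist": 0,"fingers": 1},
  {"dx": -1.5,"dy": 2,"dz": 0,"twist": 0,"fingers": 1},
  {"dx": -1.5,"dy": 3,"dz": 0,"twist": 0,"fingers": 1},
  {"dx": -1.5,"dy": 4,"dz": 0,"twist": 0,"fingers": 1},
  {"dx": -1.5,"dy": 4,"dz": 0,"twist": 0,"fingers": 1},
])

```text
clock: 12.38
eef_pos: [0.5407, 0.0547, 0.0303]
tool_rot: [0.751, 0.66, -0.003, -0.002]
ft_force: [-10.7, -4.1, 12.7]
grip_width: 0.0436
grasp_force: 66.2
```

```bash
python3 d.py .543 .056 .031 82.4
```

```text
t 12.38 pos [0.5407 0.0547 0.0303] yaw 82.6 F [-10.7  -4.1  12.7] T [-0.73  1.9   0.11] w 0.0436 gf 66.2 j [ 0.1   0.5  -0.18  0.9  -0.    1.8 ]
delta mm [ 1.6  2.1 -0.7] twist 0.2
```

Call:
carry_out([
  {"dx": 0,"dy": 0,"dz": -1,"twist": 0,"fingers": 1},
  {"dx": 0,"dy": 0,"dz": -1.5,"twist": 0,"fingers": 1},
  {"dx": 0,"dy": 0,"dz": -2,"twist": 0,"fingers": 1},
  {"dx": 0,"dy": 0,"dz": -2,"twist": 0,"fingers": 1},
  {"dx": 0,"dy": 0,"dz": -2,"twist": 0,"fingers": 1},
])

```text
clock: 12.8
eef_pos: [0.5421, 0.0546, 0.0308]
tool_rot: [0.751, 0.66, -0.002, -0.001]
ft_force: [-3.1, -5.2, 0.0]
grip_width: 0.0434
grasp_force: 62.6
```

```bash
python3 d.py .543 .056 .031 82.4
```

```text
t 12.8 pos [0.5421 0.0546 0.0308] yaw 82.6 F [-3.1 -5.2  0. ] T [-0.98  0.81  0.1 ] w 0.0434 gf 62.6 j [ 0.1   0.5  -0.18  0.9  -0.    1.8 ]
delta mm [ 1.5  0.7 -0.2] twist 0.2
```

It was plate friction; easing z let the block slide. Continuing toward the rail.

Call:
carry_out([
  {"dx": 0,"dy": 1,"dz": 0,"twist": 0,"fingers": 1},
  {"dx": 0,"dy": 2,"dz": 0,"twist": 0,"fingers": 1},
  {"dx": 0,"dy": 3,"dz": 0,"twist": 0,"fingers": 1},
  {"dx": 0,"dy": 3,"dz": 0,"twist": 0,"fingers": 1},
  {"dx": 0,"dy": 3,"dz": 0,"twist": 0,"fingers": 1},
])

```text
clock: 13.22
eef_pos: [0.5451, 0.0542, 0.0307]
tool_rot: [0.751, 0.66, -0.002, -0.001]
ft_force: [-3.3, -4.9, -0.7]
grip_width: 0.0435
grasp_force: 62.7
```

```bash
python3 d.py .543 .056 .031 82.4
```

```text
t 13.22 pos [0.5451 0.0542 0.0307] yaw 82.6 F [-3.3 -4.9 -0.7] T [-0.96  0.8   0.14] w 0.0435 gf 62.7 j [ 0.1   0.5  -0.17  0.9  -0.    1.8 ]
delta mm [ 1.5 -2.3 -0.3] twist 0.2
```

Call:
carry_out([
  {"dx": 0,"dy": 1,"dz": 0,"twist": 0,"fingers": 1},
  {"dx": 0,"dy": 2,"dz": 0,"twist": 0,"fingers": 1},
  {"dx": 0,"dy": 3,"dz": 0,"twist": 0,"fingers": 1},
  {"dx": 0,"dy": 3,"dz": 0,"twist": 0,"fingers": 1},
  {"dx": 0,"dy": 3,"dz": 0,"twist": 0,"fingers": 1},
])

```text
clock: 13.63
eef_pos: [0.5452, 0.0542, 0.0306]
tool_rot: [0.751, 0.66, -0.004, -0.003]
ft_force: [-10.0, -4.1, 5.1]
grip_width: 0.0435
grasp_force: 63.4
```

```bash
python3 d.py .543 .056 .031 82.4
```

```text
t 13.63 pos [0.5452 0.0542 0.0306] yaw 82.6 F [-10.   -4.1   5.1] T [-0.81  2.12  0.05] w 0.0435 gf 63.4 j [ 0.1   0.51 -0.16  0.91 -0.    1.8 ]
delta mm [ 1.5 -2.4 -0.4] twist 0.2
```

Rail contact at 10 N. Now adding end-stop push.

Call:
carry_out([
  {"dx": 1,"dy": 0,"dz": 0,"twist": 0,"fingers": 1},
  {"dx": 2,"dy": 0,"dz": 0,"twist": 0,"fingers": 1},
  {"dx": 3,"dy": 0,"dz": 0,"twist": 0,"fingers": 1},
  {"dx": 3,"dy": 0,"dz": 0,"twist": 0,"fingers": 1},
  {"dx": 3,"dy": 0,"dz": 0,"twist": 0,"fingers": 1},
])

```text
clock: 14.05
eef_pos: [0.5452, 0.0542, 0.0306]
tool_rot: [0.752, 0.66, -0.006, -0.001]
ft_force: [-10.9, -10.9, 6.3]
grip_width: 0.0436
grasp_force: 63.5
```

```bash
python3 d.py .543 .056 .031 82.4; python3 - <<'E'
from h import *
from workcell import camera
a=camera("scene")["image"][:,:,::-1].copy();t=camera("top")["image"][:,:,::-1]
A=cv2.resize(a[195:260,225:325],None,fx=6,fy=6,interpolation=cv2.INTER_CUBIC)
B=cv2.resize(t[200:230,232:302],None,fx=6,fy=6,interpolation=cv2.INTER_CUBIC)
B=cv2.copyMakeBorder(B,0,0,0,600-B.shape[1],cv2.BORDER_CONSTANT)
cv2.imwrite("pics/crop6.png",np.vstack([A,B]))
E
```

```text
t 14.05 pos [0.5452 0.0542 0.0306] yaw 82.5 F [-10.9 -10.9   6.3] T [-2.27  2.25  0.26] w 0.0436 gf 63.5 j [ 0.1   0.51 -0.16  0.91 -0.01  1.8 ]
delta mm [ 1.5 -2.4 -0.4] twist 0.1
```

View pics/crop6.png

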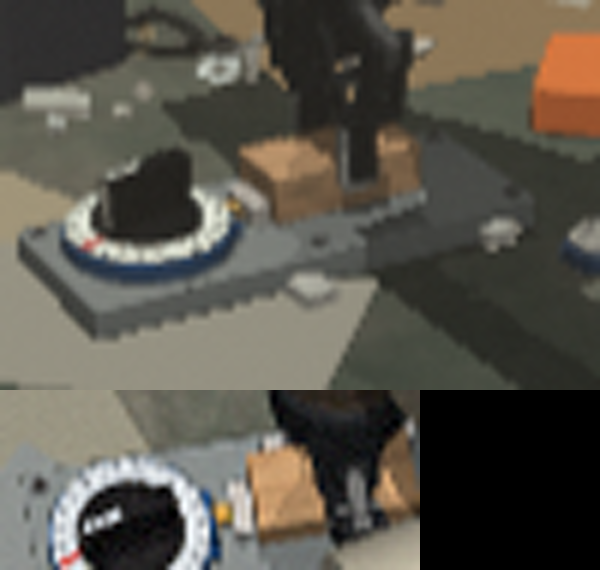

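The crop shows the block end touching the stop head at (262,200) and its side on the rail, with the pointer still at the mark. I'll add a slightly firmer push, then check it settles.

Call:
carry_out([
  {"dx": 0.5,"dy": 0.5,"dz": -0.3,"twist": 0,"fingers": 1},
  {"dx": 1,"dy": 1,"dz": -0.5,"twist": 0,"fingers": 1},
  {"dx": 1.5,"dy": 1.5,"dz": -0.5,"twist": 0,"fingers": 1},
  {"dx": 1.5,"dy": 1.5,"dz": -0.5,"twist": 0,"fingers": 1},
  {"dx": 1.5,"dy": 1.5,"dz": -0.5,"twist": 0,"fingers": 1},
])

```text
clock: 14.57
eef_pos: [0.5452, 0.0542, 0.0307]
tool_rot: [0.752, 0.659, -0.008, -0.001]
ft_force: [-14.4, -14.3, 8.2]
grip_width: 0.0437
grasp_force: 63.7
```

Call:
carry_out([
  {"dx": 0,"dy": 0,"dz": 0,"twist": 0,"fingers": 1},
  {"dx": 0,"dy": 0,"dz": 0,"twist": 0,"fingers": 1},
  {"dx": 0,"dy": 0,"dz": 0,"twist": 0,"fingers": 1},
  {"dx": 0,"dy": 0,"dz": 0,"twist": 0,"fingers": 1},
  {"dx": 0,"dy": 0,"dz": 0,"twist": 0,"fingers": 1},
])

```text
clock: 14.98
eef_pos: [0.5452, 0.0542, 0.0307]
tool_rot: [0.752, 0.659, -0.008, -0.001]
ft_force: [-14.5, -14.2, 8.5]
grip_width: 0.0436
grasp_force: 63.7
```

```bash
python3 d.py .543 .056 .031 82.4
```

```text
t 14.98 pos [0.5452 0.0542 0.0307] yaw 82.5 F [-14.5 -14.2   8.5] T [-2.87  2.76  0.33] w 0.0436 gf 63.7 j [ 0.1   0.51 -0.16  0.92 -0.01  1.81]
delta mm [ 1.5 -2.4 -0.3] twist 0.1
```

Call:
carry_out([
  {"dx": 0,"dy": 0.5,"dz": 0,"twist": 0,"fingers": 1},
  {"dx": 0,"dy": 1,"dz": 0,"twist": 0,"fingers": 1},
  {"dx": 0,"dy": 1.5,"dz": 0,"twist": 0,"fingers": 1},
  {"dx": 0,"dy": 1.5,"dz": 0,"twist": 0,"fingers": 1},
  {"dx": 0,"dy": 1.5,"dz": 0,"twist": 0,"fingers": 1},
])

```text
clock: 15.4
eef_pos: [0.5452, 0.0542, 0.0307]
tool_rot: [0.752, 0.659, -0.009, -0.002]
ft_force: [-18.3, -12.9, 11.5]
grip_width: 0.0437
grasp_force: 64.1
```

Call:
carry_out([
  {"dx": 0,"dy": 0,"dz": 0,"twist": 0,"fingers": 1},
  {"dx": 0,"dy": 0,"dz": 0,"twist": 0,"fingers": 1},
  {"dx": 0,"dy": 0,"dz": 0,"twist": 0,"fingers": 1},
  {"dx": 0,"dy": 0,"dz": 0,"twist": 0,"fingers": 1},
  {"dx": 0,"dy": 0,"dz": 0,"twist": 0,"fingers": 1},
])

```text
clock: 15.82
eef_pos: [0.5452, 0.0542, 0.0307]
tool_rot: [0.752, 0.659, -0.009, -0.002]
ft_force: [-17.0, -13.6, 11.5]
grip_width: 0.0437
grasp_force: 64.1
```

```bash
python3 d.py; python3 -c "
from workcell import job_done
print(job_done())"
```

```text
t 15.82 pos [0.5452 0.0542 0.0307] yaw 82.5 F [-17.  -13.6  11.5] T [-2.73  3.46  0.32] w 0.0437 gf 64.1 j [ 0.1   0.51 -0.15  0.92 -0.01  1.8 ]
the job is handed in; nothing more can be done
None
```

I handed the job in at 15.8 s, verdict not shown: the pointer is at the red mark to within my ±3° reading, and the beech block is held in the corner with about 15 N total push toward each of the rail and the end stop (friction takes part), with no bystander touched that I saw.

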